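# Pack the vacuum pump's blanking kit into the tray

### The job

Pack the pump's spares kit in the grey tray. First lay the seal disc with the black O-ring flat on the middle of the tray's stud plate, then lower over it the flange whose bolt holes match the studs, so that all studs come through and it rests flat on the seal disc; stand the straight pipe nipple upright in the blue pocket and the white gauge head upright in the yellow pocket. The look-alikes (the flange with the wrong holes, the bare metal disc without O-ring, the reducer that narrows to the top) do not belong: leave them where they lie.

Things in the scene. Friction and masses are not known exactly. Their poses are not given: they have to be found in the camera images.
- stud_plate: Dark steel plate in the tray, 100 x 100 x 10 mm, fixed, with four brass studs, one near each corner at x, y = +-26.9 mm (on a 76 mm circle), 7 mm thick, 34 mm high above the plate's top, the last 6 mm tapered; a flat white painted spot of 48 mm marks the middle. Origin: centre of its underside, on the tray floor; plate top at z = 10 mm; x, y along its edges.
- blue_pocket: Blue square open pocket in the tray (fixed nest), 70 x 70 mm outside, 62 x 62 mm inside, walls 14 mm high, floor 4 mm thick. Origin: centre of its underside, on the tray floor; x, y along its walls. The fixed grey tray around the nests: 385 mm (along the nests' y) x 135 mm, walls 22 mm high, floor 5 mm above the bench; three nests in a row on its long centre line, 122 mm apart, in any order.
- yellow_pocket: Yellow square open pocket in the tray (fixed nest), same sizes as the blue one. Origin: centre of its underside, on the tray floor; x, y along its walls.
- flange_four: Fits: four holes, at 45, 135, 225, 315 degrees from its x axis, so its x goes along the plate's x or any quarter turn from it. Aluminium disc about 99 mm across, 8 mm thick, with a round steel pipe stub to hold it by (26 mm diameter, red band of 27 mm near the top) on its centre from 8 to 50 mm height. Through holes 13 mm wide on a 76 mm circle. Origin: centre of the underside, z up.
- flange_three: Look-alike flange with three holes, which does not fit; to be left. Aluminium disc about 99 mm across, 8 mm thick, with a round steel pipe stub to hold it by (26 mm diameter, red band of 27 mm near the top) on its centre from 8 to 50 mm height. Through holes 13 mm wide on a 76 mm circle. Origin: centre of the underside, z up.
- oring_disc: Seal disc that belongs: round, wide black rim and side (the O-ring), bright metal band and brass mesh in the middle. 44 mm in diameter, 12 mm thick, lying flat. Origin: centre of the underside.
- bare_disc: Look-alike seal disc, rim and side all bare bright metal without black O-ring, brass mesh in the middle; the same size; to be left. Origin: centre of the underside.
- nipple: Straight pipe nipple that belongs, steel, standing on end: 62 mm high, equal round end flanges of 40 mm diameter at foot and top (top flange from 54 to 62 mm height), 26 mm tube between. Origin: centre of the underside.
- reducer: Look-alike pipe piece, steel, standing: 62 mm high, 40 mm foot, but narrowing to a small top flange of only 25 mm; to be left. Origin: centre of the underside.
- gauge: Vacuum gauge head that belongs, standing: steel foot 40 mm in diameter, white cylinder 46 mm in diameter from 24 to 79 mm height with a blue band, black plug on top up to 88 mm. Origin: centre of the underside. About 0.22 kg.
Things that resemble listed ones, but are neither listed nor needed, are in the scene too. What is shaped like the flange_four but green or purple is not meant.

How it is judged:
By the outcome, as a careful person would: the job done as asked, in the order asked, and still so for the second after the job is handed in, with the robot touching nothing.
It also fails if it takes over 112 s, if anything falls off the work surface, if the arm or the gripper's body presses on something with over 40 N, if the wrist force passes 120 N, or if a joint passes its speed limit or range.

### The arm

A 6-joint arm with a two-finger parallel gripper is mounted at the origin on the work surface. World frame = base frame: x ahead of the robot, y to its left, z up, the work surface at z = 0. Lengths are in mm, angles in rad, forces in N, time in s.
With the tool pointing down it reaches from about 325 to 900 mm from the base axis. Payload 3.5 kg.
Tool frame: the origin (TCP) lies midway between the tips of the shut fingers; the grasp point (between the pads) lies 19 mm behind it; z points along the fingers, y is the line along which they close (so a half turn about z gives the same grasp; the last joint's range is limited). The gripper opens to 85 mm and grips with 20 to 120 N. Pads are 22 mm wide; open, the fingers measure 114 mm over their backs; the gripper's body (76 mm by 85 mm) begins 54 mm behind the grasp point. The pads swing forward as they close: fully open they stand 13 mm farther back than shut.
Start: joints at [-0.103, 0.276, -0.026, 1.268, 0, 1.467], TCP at [624.997, -0.01, 231.313] pointing down, gripper open.
Joint ranges: [-3.12, 3.12], [-0.85, 1.88], [-1.08, 1.24], [-1.95, 2.15], [-1.57, 1.53], [-3.14, 3.14]. Speed limits (rad/s): [2.57, 2.57, 3.14, 3.14, 3.14, 3.14].

### API

Orientations are given as a rotation vector (axis times angle).
In Python, from workcell import robot gives the robot as it stands. The module is installed in compiled form; this text tells all that it offers.
- The arm moves only by the shell command python3 -m jog 'ROWS'. ROWS is JSON, a list of rows, each a list of 7 numbers: the shift along the tool's x, y, z in cm, then the turn, a rotation vector about the tool's x, y, z in rad, then the finger opening in cm, from 0 to 8.54. In form: [[x, y, z, ax, ay, az, jaw], ...]. A call has 1 to 12 rows; each row shifts and turns the commanded pose from where the row before left it, along the tool's axes as they then stand; what a row does not reach is not made up. A row lasts 1/8 s, in which the tool goes at most 62.5 mm and 10.7 degrees, less where a joint would pass 70% of its speed; a pose out of reach is approached as far as the arm can. A call with a gripper value outside its range is refused whole. The fingers move at their own pace and stop on an object; the grip force is fixed at half the most. Time passes only in rows, so rows that do not move let the fingers close. It gives the time, the measured TCP pose, the force, the opening and the grip force at its end, in the units of the state.
- robot.get_obs(): the state, without advancing time (a new reading comes with each control period).
- robot.camera(name): name is "scene" or "side" or "wrist"; returns (picture, depth): 384x512x3 uint8, red, green, blue; 384x512 float32, mm along the optical axis (not along the pixel's ray), 0 where there is no reading.
- robot.get_calibration(name): a dict with "fx", "fy", "cx", "cy" (pixels), "xyz" and "attitude" of the camera in the world; the wrist camera has in their place "tool_from_camera" (4x4, takes a point from camera to tool coordinates, whose origin is the TCP and whose axes are the flange's). Camera axes: x right, y down, z forward; pixel columns grow to the right and rows downward; lengths in mm; the calibration is good to about 2 mm. A picture is of the moment at which its call begins: read the wrist's pose just before it. get_calibration takes no time and is no camera call.
- robot.sign_off(): hands the job in; it is judged then, once.
Trained networks look in the newest picture that a camera, given by its name, has taken for a name from the list of things; names that differ only in an ending like _2 or _b are one class to them, and where a whole thing is asked for, a point or a joint stands for the part that bears it (a point fixed in the world has none). Each returns a list of dicts, best first, with "confidence" (0 to 1); they miss things now and then, are a little off and sometimes report something else, mostly with a low value. They report only what shows in the picture. A call takes as long as a camera call. They do not tell look-alikes from the thing itself.
- robot.masks_of(camera, thing): "mask" (384x512 bool, what is visible of it) and "rect" ([left, top, width, height] in pixels, round what is visible of it).
The state is a dict: "time_s": time; "joints": joint angles; "qvel": joint speeds; "tau": joint torques, N m; "eef_pos": TCP position; "orientation": TCP orientation; "contact_force": force on the tool from outside, world axes, zero at the start; "moment": the same for the moment, N m; "gripper_width": opening from 0.0 (shut) to 1.0 (fully open); "grip_force": force on a finger pad.
Only numpy, scipy, OpenCV 4.12 (cv2) and the standard library are available. Lean on these libraries where they do the work, as an engineer would, in place of code of your own. Each camera call takes 0.05 s, during which the arm holds its last target. There are 200 camera calls.

## Working session

There is one attempt and no reset: what is moved stays moved. The work goes in short steps, Python scripts to look and compute and a shell command to move; the robot and the scene stay as the last step left them, time stands still between calls to the robot, and variables do not carry over. Pictures are saved under pics/ and viewed, at most 17 in all, crops included, and the job is handed in when it is done.

```bash
mkdir -p pics
cat > h.py <<'E'
import numpy as np, cv2
from scipy.spatial.transform import Rotation as R
from workcell import robot
def T_wc(cam):
    c=robot.get_calibration(cam)
    K=(c["fx"],c["fy"],c["cx"],c["cy"])
    T=np.eye(4)
    if "xyz" in c:
        T[:3,3]=c["xyz"]; a=np.array(c["attitude"]); T[:3,:3]=a if a.shape==(3,3) else R.from_rotvec(a).as_matrix()
    else:
        o=robot.get_obs(); T[:3,3]=o["eef_pos"]; T[:3,:3]=R.from_rotvec(o["orientation"]).as_matrix()
        T=T@np.array(c["tool_from_camera"])
    return K,T
def cloud(cam):
    K,T=T_wc(cam); p,d=robot.camera(cam)
    v,u=np.mgrid[0:384,0:512]
    P=np.stack([(u-K[2])/K[0]*d,(v-K[3])/K[1]*d,d],-1)@T[:3,:3].T+T[:3,3]
    P[d==0]=np.nan
    return p,P
def save(n,p): cv2.imwrite("pics/"+n,cv2.cvtColor(p,cv2.COLOR_RGB2BGR))
E
python3 - <<'E'
from h import *
print(robot.get_calibration("scene"),robot.get_calibration("side"),robot.get_calibration("wrist"))
o=robot.get_obs();print(o)
for c in["scene","wrist"]:
    p,P=cloud(c); save(c+"0.png",p); np.savez(c+"0.npz",p=p,P=P)
    for t in["stud_plate","blue_pocket","yellow_pocket","flange_four","oring_disc","nipple","gauge","reducer"]:
        for m in robot.masks_of(c,t):
            q=P[m["mask"]]; print(c,t,round(m["confidence"],2),m["rect"],np.nanmedian(q,0).round(),np.nanmax(q[:,2]).round() if len(q) else 0)
E
```

```text
{'fx': 387.45663127487524, 'fy': 387.45663127487524, 'cx': 256.28500356061426, 'cy': 190.35009160914495, 'xyz': array([917.87057671, 373.48598362, 892.63118149]), 'attitude': array([-0.99547143, -2.60993924,  0.85008807])} {'fx': 459.89390002570565, 'fy': 459.89390002570565, 'cx': 248.43248763630248, 'cy': 196.00297279209218, 'xyz': array([  424.23338206, -1023.50817051,   949.94815919]), 'attitude': array([-2.33456588,  0.05321966, -0.04405781])} {'fx': 269.6955125640094, 'fy': 269.6955125640094, 'cx': 248.7660924432622, 'cy': 187.1791717924472, 'tool_from_camera': array([[-1.68378797e-04, -9.58743464e-01, -2.84272653e-01,
         7.27100726e+01],
       [ 9.99999690e-01, -3.80027920e-04,  6.89375280e-04,
         1.06039292e+00],
       [-7.68965589e-04, -2.84272449e-01,  9.58743231e-01,
        -1.42870669e+02],
       [ 0.00000000e+00,  0.00000000e+00,  0.00000000e+00,
         1.00000000e+00]])}
{'time_s': 0.0, 'joints': array([-1.03385774e-01,  2.77142077e-01, -2.79023383e-02,  1.26800803e+00,
       -8.85130041e-06,  1.46738458e+00]), 'qvel': array([ 0.00122568,  0.00038097, 
[... 1080 characters left out ...]
54.0
scene nipple 0.74 [342.1, 243.3, 23.2, 28.2] [460. 209.  58.] 66.0
scene gauge 0.58 [166.0, 134.9, 21.8, 28.3] [ 583. -348.   63.] 92.0
scene reducer 0.64 [307.0, 207.1, 14.4, 22.1] [447.  75.  19.] 66.0
wrist stud_plate 0.57 [225.3, 202.7, 74.9, 68.4] [ 646. -111.   16.] 51.0
wrist stud_plate 0.41 [117.1, 188.3, 31.8, 31.6] [459. -59.  12.] 15.0
wrist blue_pocket 0.76 [243.3, 130.8, 58.5, 56.1] [657.   6.  10.] 22.0
wrist flange_four 0.77 [61.2, 341.2, 44.7, 40.3] [ 340. -348.    8.] 309.0
wrist oring_disc 0.42 [155.3, 295.7, 3.6, 6.1] [ 480. -222.   11.] 13.0
wrist nipple 0.66 [91.9, 1.5, 26.5, 5.6] [458. 191.   7.] 11.0
wrist reducer 0.8 [74.8, 94.1, 53.3, 30.2] [449.  71.  28.] 65.0
```

Run:
```python
from h import *
a=np.load("scene0.npz")["p"][80:340,130:420]; b=np.load("wrist0.npz")["p"]
save("sceneb.png",cv2.resize(a,None,fx=2.2,fy=2.2,interpolation=cv2.INTER_CUBIC))
```

```text
(no output)
```

View pics/sceneb.png

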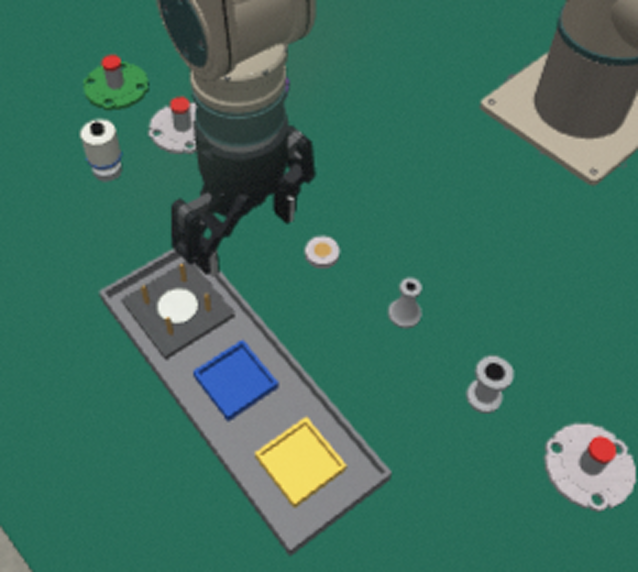

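View pics/wrist0.png

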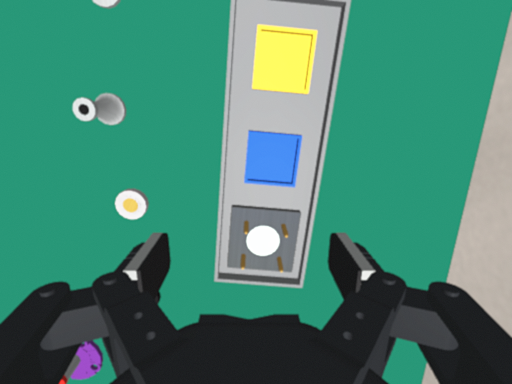

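The scene crop shows the tray with its nests: stud plate (178,305), blue (235,380), yellow (300,460). It also shows a bare disc (322,250), reducer (405,302), nipple (490,382), gauge (102,150), a flange at (590,465), a second flange partly hidden at (180,125), and the green decoy (115,80). The wrist view shows the purple decoy (85,360). The O-ring disc isn't visible yet, so I'll use the side camera.

Run:
```python
from h import *
c="side"
p,P=cloud(c); np.savez(c+"0.npz",p=p,P=P)
save("side0.png",cv2.resize(p,(800,600),interpolation=cv2.INTER_CUBIC))
for t in["stud_plate","blue_pocket","yellow_pocket","flange_four","oring_disc","nipple","gauge","reducer"]:
    for m in robot.masks_of(c,t):
        q=P[m["mask"]]; print(c,t,round(m["confidence"],2),m["rect"],np.nanmedian(q,0).round(),np.nanmax(q[:,2]).round() if len(q) else 0)
```

```text
side stud_plate 0.92 [286.4, 198.5, 33.4, 32.1] [ 645. -127.   13.] 52.0
side blue_pocket 0.71 [291.0, 174.9, 22.7, 19.4] [657.   4.   9.] 20.0
side blue_pocket 0.18 [225.5, 156.8, 13.8, 20.7] [441.  60.  22.] 63.0
side yellow_pocket 0.78 [287.7, 149.7, 27.2, 20.1] [671. 127.   8.] 21.0
side flange_four 0.81 [164.4, 269.0, 36.9, 35.5] [ 321. -360.    6.] 53.0
side flange_four 0.74 [230.4, 312.4, 46.0, 43.7] [ 472. -499.    7.] 54.0
side flange_four 0.59 [218.8, 270.2, 39.2, 33.4] [ 452. -366.    6.] 53.0
side flange_four 0.15 [226.7, 157.2, 14.2, 20.6] [441.  60.  22.] 63.0
side oring_disc 0.76 [232.8, 238.1, 17.1, 13.6] [ 458. -230.   10.] 17.0
side oring_disc 0.66 [224.9, 158.0, 14.0, 18.5] [441.  60.  27.] 63.0
side nipple 0.51 [229.6, 132.7, 9.9, 21.8] [454. 194.  32.] 64.0
side gauge 0.62 [282.9, 260.7, 20.0, 33.3] [ 575. -378.   67.] 89.0
```

View pics/side0.png

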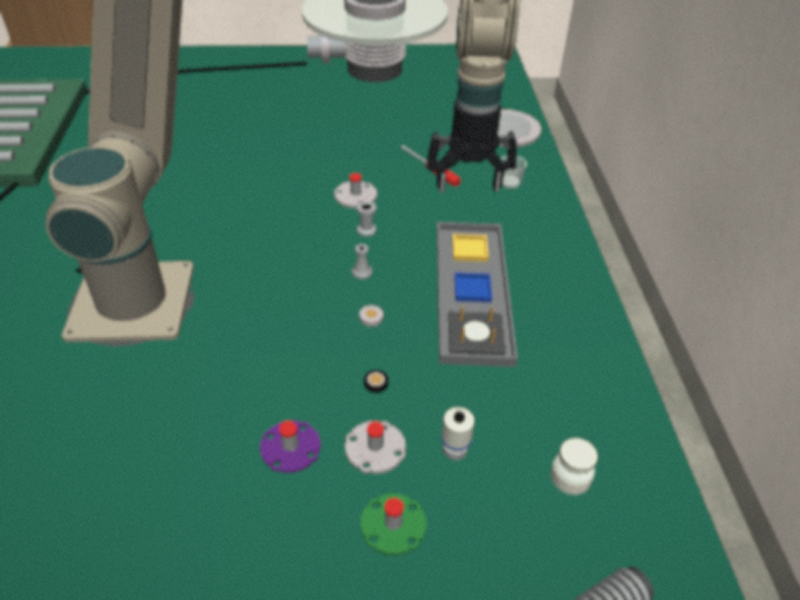

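The side view shows the black-rimmed O-ring disc at (376,380) and the bare disc at (371,315). There are two grey flanges, (375,445) and (355,190), plus the purple and green decoys. The gauge is at (457,432); the white jar at (575,465) is not it. Next I'll move over the O-ring disc and look down with the wrist camera.

```bash
python3 -m jog '[[-3.7,-2.7,0,0,0,0,8.5],[-3.7,-2.7,0,0,0,0,8.5],[-3.7,-2.7,0,0,0,0,8.5],[-3.7,-2.7,0,0,0,0,8.5],[-3.7,-2.7,0,0,0,0,8.5],[-3.7,-2.7,0,0,0,0,8.5],[0,0,0,0,0,0,8.5],[0,0,0,0,0,0,8.5]]'
python3 - <<'E'
from h import *
for c in["wrist","scene"]:
    p,P=cloud(c); np.savez(c+"1.npz",p=p,P=P)
    if c=="wrist": save("wrist1.png",cv2.resize(p,(800,600),interpolation=cv2.INTER_CUBIC))
    for t in["stud_plate","blue_pocket","yellow_pocket","flange_four","oring_disc","nipple","gauge"]:
        for m in robot.masks_of(c,t):
            if m["confidence"]<.3: continue
            q=P[m["mask"]]; print(c,t,round(m["confidence"],2),m["rect"],np.nanmedian(q,0).round(1),np.nanmax(q[:,2]).round() if len(q) else 0)
E
```

```text
time_s: 2.35
eef_pos: [463.2, -221.9, 231.4]
orientation: [2.222, 2.221, 0.001]
contact_force: [0.2, 0.2, 1.4]
gripper_width: 0.995
grip_force: 0.0
wrist stud_plate 0.8 [345.7, 31.8, 99.0, 93.4] [ 644.4 -113.4   15.5] 51.0
wrist blue_pocket 0.45 [398.1, 0.0, 46.0, 4.2] [671.7 -30.9   9.6] 21.0
wrist flange_four 0.97 [208.1, 219.1, 67.0, 58.6] [ 453.7 -346.7    8.4] 53.0
wrist flange_four 0.75 [121.6, 210.6, 67.6, 56.4] [ 322.1 -328.7    7.9] 264.0
wrist flange_four 0.6 [227.3, 296.4, 56.9, 21.9] [ 471.4 -462.5    8.2] 307.0
wrist oring_disc 0.59 [232.4, 146.6, 23.8, 32.0] [ 459.5 -220.8   12.5] 16.0
wrist gauge 0.9 [312.5, 241.5, 24.7, 53.0] [ 563.7 -353.6   58.2] 89.0
wrist gauge 0.69 [208.6, 218.6, 65.2, 61.0] [ 453.1 -346.2    8.4] 53.0
scene stud_plate 0.68 [187.8, 199.3, 46.8, 42.5] [ 646.9 -111.2   14.5] 51.0
scene blue_pocket 0.88 [217.8, 239.1, 37.2, 29.5] [656.9   6.8   9.2] 22.0
scene yellow_pocket 0.89 [246.7, 269.0, 40.8, 38.5] [666.9 128.2   9.3] 22.0
scene flange_four 0.96 [202.1, 125.2, 27.5, 24.7] [ 458.1 -345.5    7.6] 53.0
scene flange_four 0.95 [236.2, 107.3, 24.8, 19.9] [ 323.7 -337.9    7.3] 54.0
scene flange_four 0.69 [167.1, 104.5, 33.1, 25.8] [ 478.1 -479.9    7.2] 53.0
scene oring_disc 0.57 [233.0, 153.5, 12.8, 17.2] [ 460.4 -217.9   11.2] 17.0
scene gauge 0.78 [168.0, 134.4, 17.5, 28.4] [ 584.2 -348.    66.4] 89.0
```

View pics/wrist1.png

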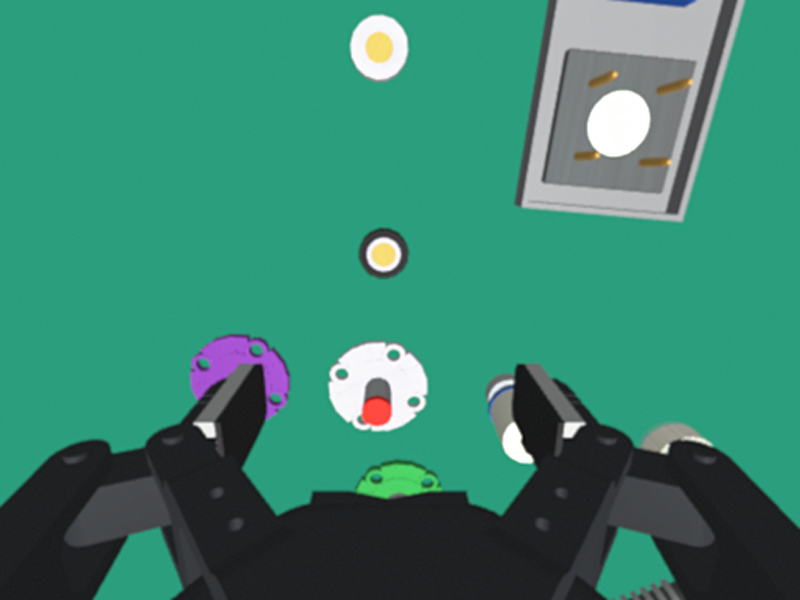

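The wrist view shows the black-rimmed disc at (384,253), which matches the O-ring description; the bright-rimmed one at (379,47) is the bare disc. The grey flange at (378,387) shows four holes: (394,355), (341,374), (414,402), (362,420). I'll confirm both in one crop and measure them.

```bash
cat >> h.py <<'E'
def rectify(p,K,T,x0,y0,half,z,s=4):
    """top-view of plane z, s px/mm; col -> +x, row -> -y"""
    n=int(2*half*s); v,u=np.mgrid[0:n,0:n]
    W=np.stack([x0-half+u/s,y0+half-v/s,np.full(u.shape,z,float)],-1)
    C=(W-T[:3,3])@T[:3,:3]
    return cv2.remap(p,(C[...,0]/C[...,2]*K[0]+K[2]).astype('f4'),(C[...,1]/C[...,2]*K[1]+K[3]).astype('f4'),cv2.INTER_CUBIC)
def blobs(m,x0,y0,half,s=4,amin=30):
    n,l,st,c=cv2.connectedComponentsWithStats(m.astype('u1'))
    return [(round(x0-half+c[i][0]/s,1),round(y0+half-c[i][1]/s,1),int(st[i][4]/s/s),[int(st[i][2]/s),int(st[i][3]/s)]) for i in range(1,n) if st[i][4]/s/s>amin]
E
python3 - <<'E'
from h import *
K,T=T_wc("wrist"); p,P=(np.load("wrist1.npz")[k] for k in"pP")
d=rectify(p,K,T,461,-221,40,12); f=rectify(p,K,T,456,-346,62,8); s=rectify(p,K,T,646,-112,62,15)
green=lambda i:(i[...,1].astype(int)-i[...,0]>50)&(i[...,1].astype(int)-i[...,2]>15)
print("disc",blobs(~green(d),461,-221,40)); 
print("metal in disc",blobs(d.min(-1)>180,461,-221,40))
print("flange",blobs(~green(f),456,-346,62)); print("holes",blobs(green(f),456,-346,62))
w=s.min(-1)>225; print("spot",blobs(w,646,-112,62))
hs=cv2.cvtColor(s,cv2.COLOR_RGB2HSV); print("studs",blobs((hs[...,0]>8)&(hs[...,0]<28)&(hs[...,1]>110),646,-112,62,amin=10))
g=lambda i:cv2.resize(i,(400,400))
save("rect1.png",np.hstack([g(d),g(f)]))
# nests from scene: mask minAreaRect on rectified plane
Ks,Ts=T_wc("scene");q=np.load("scene1.npz")["p"]
b=rectify(q,Ks,Ts,656,6,60,9); hb=cv2.cvtColor(b,cv2.COLOR_RGB2HSV)
y=rectify(q,Ks,Ts,666,128,60,9); hy=cv2.cvtColor(y,cv2.COLOR_RGB2HSV)
print("blue",blobs((hb[...,0]>105)&(hb[...,0]<130)&(hb[...,1]>150),656,6,60,amin=200)); print("yellow",blobs((hy[...,0]>18)&(hy[...,0]<35)&(hy[...,1]>100),666,128,60,amin=200))
ss=rectify(q,Ks,Ts,646,-112,62,15); print("spot scene",blobs(ss.min(-1)>200,646,-112,62))
E
```

```text
disc [(np.float64(459.3), np.float64(-221.0), 1463, [42, 43])]
metal in disc [(np.float64(459.3), np.float64(-221.7), 358, [29, 29])]
flange [(np.float64(453.2), np.float64(-353.5), 7278, [96, 99])]
holes [(np.float64(458.4), np.float64(-338.9), 7883, [124, 124]), (np.float64(468.2), np.float64(-318.0), 72, [10, 9]), (np.float64(418.8), np.float64(-337.7), 67, [10, 8]), (np.float64(488.2), np.float64(-367.6), 62, [10, 7])]
spot [(np.float64(646.4), np.float64(-115.7), 1831, [48, 48])]
studs [(np.float64(629.6), np.float64(-83.6), 113, [20, 11]), (np.float64(685.7), np.float64(-88.5), 136, [25, 10]), (np.float64(624.7), np.float64(-139.7), 99, [19, 6]), (np.float64(680.6), np.float64(-144.6), 129, [24, 6])]
blue [(np.float64(653.8), np.float64(3.4), 5199, [77, 78])]
yellow [(np.float64(664.4), np.float64(125.4), 5422, [79, 79])]
spot scene [(np.float64(644.0), np.float64(-116.2), 1583, [45, 45])]
```

View pics/rect1.png

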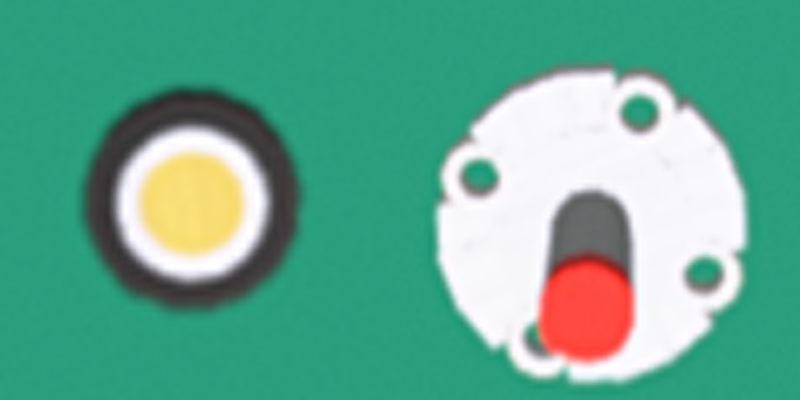

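Confirmed: black rim on the left item, four holes on the flange at right. Disc centre is at (459.3,-221.5), flange centre at (453.5,-352.6) with its x axis about 22°, and the tray yaw is -5°. Now I'll pick the disc.

```bash
python3 -m jog '[[0.04,-0.39,4,0,0,0,6.2],[0,0,6,0,0,0,6.2],[0,0,6,0,0,0,6.2],[0,0,5,0,0,0,6.2],[0,0,1.2,0,0,0,6.2],[0,0,0,0,0,0,6.2],[0,0,0,0,0,0,6.2]]'
```

```text
time_s: 4.03
eef_pos: [461.2, -223.0, 11.6]
orientation: [2.218, 2.218, 0.001]
contact_force: [-0.1, 0.6, 0.6]
gripper_width: 0.723
grip_force: 0.0
```

```bash
python3 -m jog '[[0.1,-0.15,0.5,0,0,0,6.2],[0,0,0.5,0,0,0,6.2],[0,0,0,0,0,0,6.2],[0,0,0,0,0,0,3.5],[0,0,0,0,0,0,3.5],[0,0,0,0,0,0,3.5],[0,0,0,0,0,0,3.5]]'
```

```text
time_s: 4.9
eef_pos: [457.8, -220.7, -0.2]
orientation: [2.221, 2.221, 0.0]
contact_force: [-1.5, 0.3, 5.4]
gripper_width: 0.485
grip_force: 60.3
```

```bash
python3 -m jog '[[0,0,-2,0,0,0,3.5],[0,0,-5,0,0,0,3.5],[0,0,-5,0,0,0,3.5],[2.1,3.8,-4,0,0,0,3.5],[2.1,3.8,0,0,0,0.043,3.5],[2.1,3.7,0,0,0,0.044,3.5],[2.1,3.7,0,0,0,0,3.5],[2.1,3.7,0,0,0,0,3.5],[0,0,0,0,0,0,3.5],[0,0,0,0,0,0,3.5]]'
python3 - <<'E'
from h import *
K,T=T_wc("wrist"); p,P=cloud("wrist"); np.savez("wrist2.npz",p=p,P=P); save("wrist2.png",p)
print(robot.get_obs()["eef_pos"], R.from_matrix(T[:3,:3]).as_rotvec(), robot.get_obs()["gripper_width"])
s=rectify(p,K,T,646,-112,62,15)
hs=cv2.cvtColor(s,cv2.COLOR_RGB2HSV); print("studs",blobs((hs[...,0]>8)&(hs[...,0]<28)&(hs[...,1]>110),646,-112,62,amin=10))
print("spot",blobs(s.min(-1)>225,646,-112,62))
E
```

```text
time_s: 6.15
eef_pos: [648.0, -123.7, 158.5]
orientation: [-2.315, -2.122, 0.002]
contact_force: [-0.6, 0.2, -1.0]
gripper_width: 0.483
grip_force: 61.0
[ 647.6354161 -123.9549409  158.6695451] [ 2.85100266 -0.12371455 -0.01972198] 0.4858702162681053
studs [(np.float64(619.9), np.float64(-88.9), 57, [9, 9]), (np.float64(677.0), np.float64(-93.9), 53, [7, 10]), (np.float64(614.9), np.float64(-145.7), 84, [9, 16]), (np.float64(671.8), np.float64(-150.6), 81, [7, 16])]
spot [(np.float64(646.5), np.float64(-115.7), 1864, [48, 48])]
```

View pics/wrist2.png

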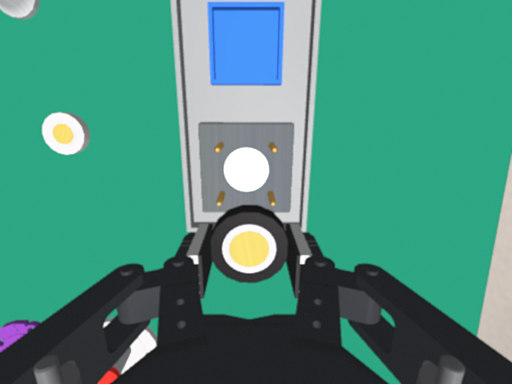

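The wrist view shows the disc gripped at (250,248) with the plate square to the gripper (spot at (246,169)). Next I'll measure how far the disc is from the spot.

Run:
```python
from h import *
K,T=T_wc("wrist"); p=np.load("wrist2.npz")["p"]; P=np.load("wrist2.npz")["P"]
print("z of disc top",np.nanmedian(P[243:253,245:255,2]))
s=rectify(p,K,T,648,-124,30,170.5); h=cv2.cvtColor(s,cv2.COLOR_RGB2HSV)
print("mesh",blobs((h[...,1]>80)&(s[...,0]>150),648,-124,30),"all",blobs(h[...,2]>150,648,-124,30))
```

```text
z of disc top 171.25302470666793
mesh [(np.float64(648.6), np.float64(-125.2), 357, [21, 21])] all [(np.float64(619.2), np.float64(-103.4), 40, [4, 18]), (np.float64(627.3), np.float64(-102.0), 119, [16, 13]), (np.float64(672.7), np.float64(-103.9), 128, [14, 17]), (np.float64(648.7), np.float64(-125.1), 698, [29, 30]), (np.float64(645.0), np.float64(-147.7), 541, [50, 21])]
```

```bash
python3 -m jog '[[0.92,-0.29,0,0,0,0,3.5],[0,0,4,0,0,0,3.5],[0,0,4,0,0,0,3.5],[0,0,3,0,0,0,3.5],[0,0,1,0,0,0,3.5],[0,0,0,0,0,0,3.5],[0,0,0,0,0,0,3.5]]'
python3 - <<'E'
from h import *
K,T=T_wc("wrist"); p,P=cloud("wrist"); o=robot.get_obs(); z=o["eef_pos"][2]; print(o["eef_pos"])
s=rectify(p,K,T,646.5,-115.7,30,z+12); h=cv2.cvtColor(s,cv2.COLOR_RGB2HSV)
print("mesh",blobs((h[...,1]>80)&(s[...,0]>150),646.5,-115.7,30))
save("x3.png",p)
E
```

```text
time_s: 7.08
eef_pos: [648.1, -114.8, 41.2]
orientation: [2.314, 2.121, 0.003]
contact_force: [-0.3, 0.3, 0.6]
gripper_width: 0.484
grip_force: 61.0
[ 648.22056109 -114.81267367   41.30232644]
mesh [(np.float64(649.0), np.float64(-115.9), 356, [21, 21])]
```

```bash
python3 -m jog '[[0,-0.25,1,0,0,0,3.5],[0,0,0.8,0,0,0,3.5],[0,0,0.6,0,0,0,3.5],[0,0,0,0,0,0,3.5],[0,0,0,0,0,0,3.5]]'
```

```text
time_s: 7.75
eef_pos: [644.1, -114.2, 15.0]
orientation: [-2.316, -2.122, 0.0]
contact_force: [0.2, -0.0, -0.0]
gripper_width: 0.489
grip_force: 60.9
```

```bash
python3 -m jog '[[0,0,0.15,0,0,0,3.5],[0,0,0,0,0,0,3.5]]'; python3 -m jog '[[0,0,0.1,0,0,0,3.5],[0,0,0,0,0,0,3.5]]'
```

```text
time_s: 8.0
eef_pos: [644.1, -114.1, 14.9]
orientation: [-2.316, -2.123, 0.0]
contact_force: [-3.2, 1.0, 7.3]
gripper_width: 0.49
grip_force: 61.6
time_s: 8.25
eef_pos: [644.2, -114.1, 14.9]
orientation: [2.316, 2.123, -0.0]
contact_force: [-5.3, 0.8, 11.4]
gripper_width: 0.479
grip_force: 62.1
```

```bash
python3 -m jog '[[0,0,0,0,0,0,6.2],[0,0,0,0,0,0,6.2],[0,0,0,0,0,0,6.2],[0,0,-2,0,0,0,6.2],[0,0,-5,0,0,0,6.2],[0,0,-6,0,0,0,6.2],[-3,0,-4,0,0,0,6.2],[-3,0,0,0,0,0,6.2],[0,0,0,0,0,0,6.2],[0,0,0,0,0,0,6.2]]'
python3 - <<'E'
from h import *
K,T=T_wc("wrist"); p,P=cloud("wrist"); np.savez("wrist3.npz",p=p,P=P)
print(robot.get_obs()["eef_pos"])
s=rectify(p,K,T,646,-116,50,27); h=cv2.cvtColor(s,cv2.COLOR_RGB2HSV)
print("mesh",blobs((h[...,1]>80)&(s[...,0]>200)&(s[...,1]>150),646,-116,50,amin=10))
s2=rectify(p,K,T,646,-116,50,49); 
h=cv2.cvtColor(s2,cv2.COLOR_RGB2HSV);print("studs(z49)",blobs((h[...,0]>8)&(h[...,0]<28)&(h[...,1]>110)&(s2[...,0]<220),646,-116,50,amin=10))
g=lambda i:cv2.resize(i,(400,400))
save("place1.png",np.hstack([g(s),g(s2)]))
E
```

```text
time_s: 9.5
eef_pos: [638.8, -173.5, 183.1]
orientation: [-2.316, -2.122, -0.0]
contact_force: [-0.8, -0.3, -0.3]
gripper_width: 0.728
grip_force: 0.0
[ 638.64968847 -173.1385203   182.64706078]
mesh [(np.float64(620.3), np.float64(-85.5), 13, [4, 4]), (np.float64(678.0), np.float64(-90.7), 12, [4, 4]), (np.float64(645.6), np.float64(-115.1), 326, [20, 20]), (np.float64(615.2), np.float64(-143.3), 12, [4, 4]), (np.float64(673.0), np.float64(-148.3), 12, [4, 4])]
studs(z49) [(np.float64(623.8), np.float64(-87.5), 26, [7, 6]), (np.float64(673.7), np.float64(-91.9), 27, [7, 6]), (np.float64(619.4), np.float64(-137.4), 33, [7, 8]), (np.float64(669.3), np.float64(-141.9), 33, [7, 9])]
```

View pics/place1.png

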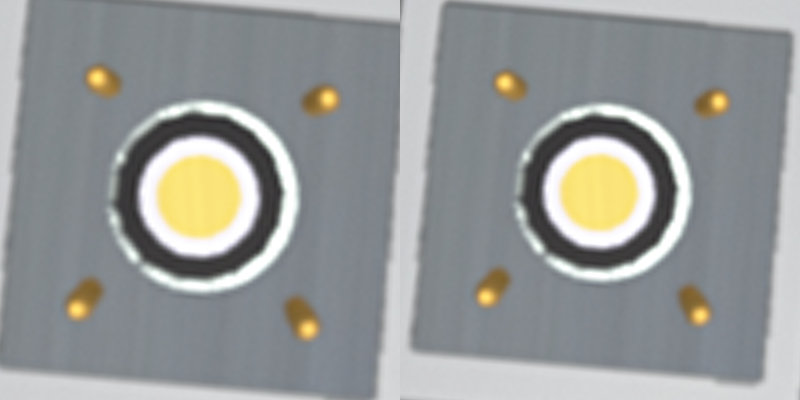

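The picture shows the O-ring disc lying centred among the four studs, about 1 mm off, with the white ring showing all round. Next is the four-hole flange.

```bash
python3 -m jog '[[-3.24,-2.83,0,0,0,0,6.2],[-3.24,-2.83,0,0,0,0,6.2],[-3.24,-2.83,0,0,0,0,6.2],[-3.24,-2.83,0,0,0,0,6.2],[-3.24,-2.83,0,0,0,0,6.2],[-3.24,-2.83,0,0,0,0,6.2],[0,0,0,0,0,-0.157,6.2],[0,0,0,0,0,-0.157,6.2],[0,0,0,0,0,-0.157,6.2],[0,0,0,0,0,0,6.2],[0,0,0,0,0,0,6.2]]'
cat > fl.py <<'E'
from h import *
K,T=T_wc("wrist"); p,P=cloud("wrist"); o=robot.get_obs(); print(o["eef_pos"])
Rm=R.from_rotvec(o["orientation"]).as_matrix(); print("tool y dir deg",np.degrees(np.arctan2(Rm[1,1],Rm[0,1])))
x,y=453.5,-352.6
f=rectify(p,K,T,x,y,62,8); green=(f[...,1].astype(int)-f[...,0]>50)&(f[...,1].astype(int)-f[...,2]>15)
b=[q for q in blobs(green,x,y,62) if q[2]<140]
for q in b: print(q, "ang",round(np.degrees(np.arctan2(q[1]-y,q[0]-x)),1))
t=rectify(p,K,T,x,y,40,50); h=cv2.cvtColor(t,cv2.COLOR_RGB2HSV)
print("red top z50",blobs(((h[...,0]<10)|(h[...,0]>170))&(h[...,1]>150),x,y,40))
m=np.isfinite(P[...,2])&(P[...,2]>45)&(P[...,2]<56)&(np.hypot(P[...,0]-x,P[...,1]-y)<30); print("stub top cloud",np.median(P[m],0),np.ptp(P[m],0))
save("fl.png",np.hstack([cv2.resize(f,(400,400)),cv2.resize(t,(400,400))]))
E
python3 fl.py
```

```text
time_s: 10.92
eef_pos: [453.1, -352.2, 182.5]
orientation: [-1.758, -2.603, -0.0]
contact_force: [0.2, -0.3, -0.1]
gripper_width: 0.729
grip_force: 0.0
[ 453.11575537 -352.34717766  182.6195422 ]
tool y dir deg 21.940799659081353
(np.float64(468.2), np.float64(-319.0), 94, [11, 11]) ang 66.4
(np.float64(418.7), np.float64(-338.6), 94, [11, 10]) ang 158.1
(np.float64(487.9), np.float64(-368.4), 84, [10, 10]) ang -24.7
(np.float64(438.4), np.float64(-388.0), 85, [11, 10]) ang -113.1
red top z50 [(np.float64(453.1), np.float64(-353.3), 528, [25, 26])]
stub top cloud [ 453.01063102 -353.88478154   51.37646259] [26.56735426 26.66563539  7.95417526]
```

View pics/fl.png

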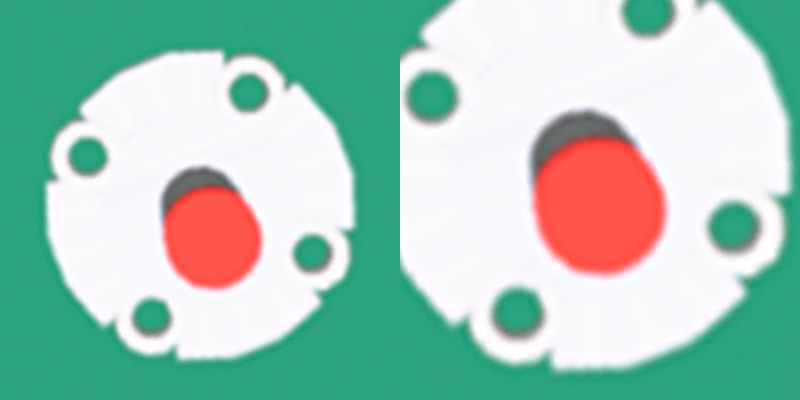

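The crop shows four holes at roughly (248,92), (87,155), (312,253) and (151,317), with the red stub in the middle. The gripper axis is 21.9° against 21.7° for the flange, so it's aligned. Next I'll descend and grip.

```bash
python3 -m jog '[[0,0,5,0,0,0,6.2],[0,0,5,0,0,0,6.2],[0,0,4,0,0,0,6.2],[0,0,2,0,0,0,6.2],[0,0,0,0,0,0,6.2],[0,0,0,0,0,0,2],[0,0,0,0,0,0,2],[0,0,0,0,0,0,2],[0,0,0,0,0,0,2],[0,0,0,0,0,0,2]]'
```

```text
time_s: 12.22
eef_pos: [454.1, -354.1, 24.7]
orientation: [1.755, 2.602, -0.002]
contact_force: [-1.8, -0.1, 6.7]
gripper_width: 0.283
grip_force: 59.4
```

```bash
python3 -m jog '[[0,0,-3,0,0,0,2],[0,0,-5,0,0,0,2],[0,0,-5,0,0,0.157,2],[0,0,0,0,0,0.157,2],[0,0,0,0,0,0.157,2],[3.6,2.45,0,0,0,0,2],[3.6,2.45,0,0,0,0,2],[3.6,2.45,0,0,0,0,2],[3.6,2.45,0,0,0,0,2],[3.6,2.45,0,0,0,0,2],[3.6,2.45,0,0,0,0,2],[3.6,2.45,0,0,0,0,2]]'
python3 -m jog '[[0,0,0,0,0,0,2],[0,0,0,0,0,0,2]]'
python3 - <<'E'
from h import *
p,P=cloud("wrist"); o=robot.get_obs(); print(o["eef_pos"],o["orientation"]); np.savez("wrist4.npz",p=p,P=P,e=o["eef_pos"],r=o["orientation"]); save("wrist4.png",p)
E
```

```text
time_s: 13.72
eef_pos: [645.9, -115.2, 152.2]
orientation: [-2.315, -2.122, 0.001]
contact_force: [-0.2, -1.1, -2.3]
gripper_width: 0.288
grip_force: 59.5
time_s: 13.98
eef_pos: [644.9, -116.5, 152.1]
orientation: [-2.315, -2.122, 0.002]
contact_force: [-0.1, 0.0, -2.8]
gripper_width: 0.287
grip_force: 59.6
[ 644.75503811 -117.03803111  152.25054803] [-2.31562321e+00 -2.12141916e+00  1.69048262e-03]
```

View pics/wrist4.png

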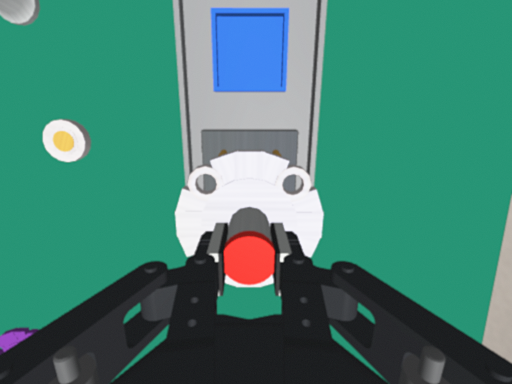

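The wrist view shows the flange held level, with its two far holes at (206,181) and (293,182), symmetric about the gripper. I'll compute the flange centre from them.

```bash
cat > hold.py <<'E'
from h import *
import sys
p,P=cloud("wrist"); o=robot.get_obs(); K,T=T_wc("wrist")
M=R.from_rotvec(o["orientation"]).as_matrix(); e=o["eef_pos"]
m=(p.min(-1)>215); m[:, :170]=0; m[:, 330:]=0; m[:150]=0; m[230:]=0
zt=np.nanmedian(P[m][:,2]); print("eef",e.round(1),"flange top z",zt.round(1))
x0,y0=e[0]+M[0,0]*30,e[1]+M[1,0]*30
f=rectify(p,K,T,x0,y0,50,zt,8)
w=(f.min(-1)>200).astype('u1')
cs,hh=cv2.findContours(w,cv2.RETR_CCOMP,cv2.CHAIN_APPROX_NONE)
H=[]
for c,h in zip(cs,hh[0]):
    a=cv2.contourArea(c)/64
    if h[3]>=0 and 60<a<200:
        (u,v),r=cv2.minEnclosingCircle(c); mm=cv2.moments(c); u,v=mm["m10"]/mm["m00"],mm["m01"]/mm["m00"]
        H.append(np.array([x0-50+u/8,y0+50-v/8])); print("hole",H[-1].round(1),"r",round(r/8,1),"A",round(a))
save("hold.png",cv2.resize(f,(600,600)))
if len(H)==2:
    a,b=sorted(H,key=lambda q:q[0]); d=b-a; yaw=np.arctan2(d[1],d[0]); n=np.array([-np.sin(yaw),np.cos(yaw)])
    c=(a+b)/2-26.87*n; print("dist",np.linalg.norm(d).round(1),"yaw",np.degrees(yaw).round(2),"centre",c.round(1))
    tgt=np.array([646.5,-115.7]); D=tgt-c; print("world shift",D.round(1),"tool x,y cm",(M[:2,0]@D/10).round(2),(M[:2,1]@D/10).round(2))
E
python3 hold.py
```

```text
eef [ 644.7 -117.3  152.4] flange top z 135.7
hole [675.1 -92.5] r 7.0 A 144
hole [621.8 -87.5] r 7.0 A 143
dist 53.6 yaw -5.36 centre [ 646.  -116.8]
world shift [0.5 1.1] tool x,y cm 0.11 0.05
```

```bash
python3 -m jog '[[0.11,0.05,0,0,0,0,2],[0,0,3,0,0,0,2],[0,0,3,0,0,0,2],[0,0,0,0,0,0,2],[0,0,0,0,0,0,2]]'; python3 hold.py
```

```text
time_s: 14.7
eef_pos: [646.8, -116.2, 93.9]
orientation: [2.316, 2.121, 0.001]
contact_force: [0.1, -0.1, -2.1]
gripper_width: 0.279
grip_force: 59.6
eef [ 647.5 -116.3   94.5] flange top z 77.4
hole [678.1 -91.7] r 7.0 A 146
hole [624.5 -86.6] r 7.0 A 144
dist 53.8 yaw -5.41 centre [ 648.8 -115.9]
world shift [-2.3  0.2] tool x,y cm -0.0 -0.23
```

View pics/hold.png

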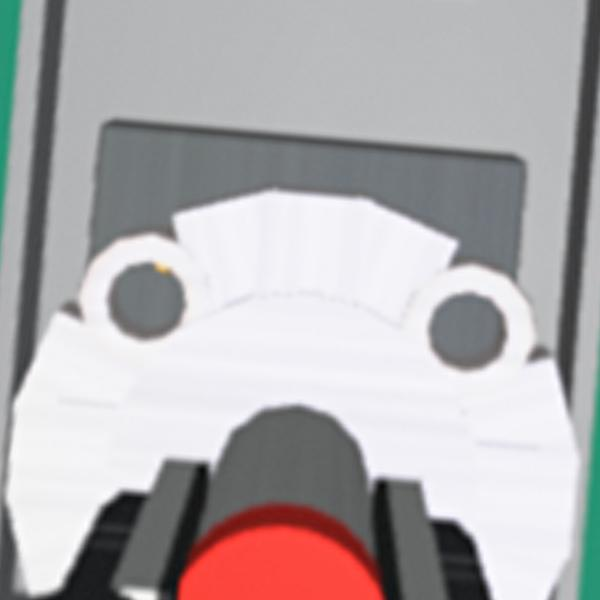

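The far holes show plate beneath them, with a brass tip at (162,267). Taking the plate edge from the same picture, the flange sits about 1.5 mm too far along tool y. I'll correct that, go to just above the stud tips and check again.

```bash
python3 -m jog '[[0.03,-0.17,0.8,0,0,0,2],[0,0,0.8,0,0,0,2],[0,0,0,0,0,0,2],[0,0,0,0,0,0,2]]'; python3 hold.py
```

```text
time_s: 15.25
eef_pos: [644.6, -115.1, 76.7]
orientation: [-2.316, -2.123, 0.0]
contact_force: [0.7, 0.2, -2.7]
gripper_width: 0.281
grip_force: 59.6
eef [ 644.8 -115.2   76.9] flange top z 60.2
hole [675.2 -90.3] r 7.0 A 145
hole [621.9 -85.3] r 7.0 A 144
dist 53.6 yaw -5.34 centre [ 646.  -114.6]
world shift [ 0.5 -1.1] tool x,y cm -0.11 0.05
```

View pics/hold.png

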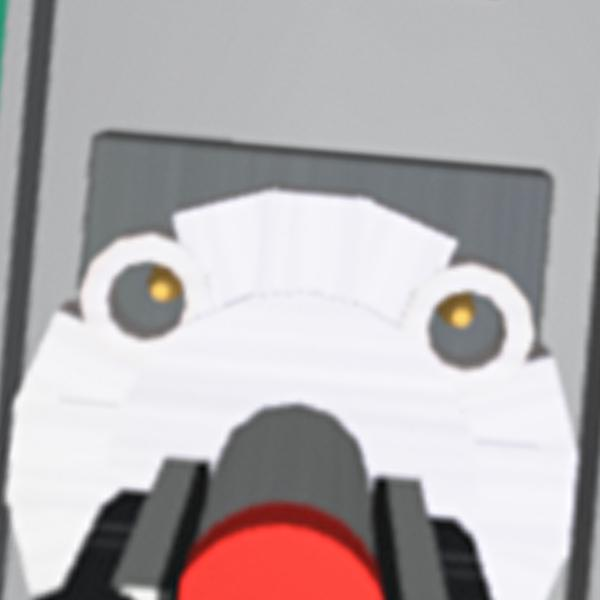

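The brass tips now show in both holes, at (162,290) and (461,316). Corrected for height, they agree with a remaining shift of (0.5,-1.1) mm. I'll apply it and lower with a force check.

```bash
python3 -m jog '[[-0.11,0.05,0.3,0,0,0,2],[0,0,0.5,0,0,0,2],[0,0,0.5,0,0,0,2],[0,0,0,0,0,0,2]]'; python3 -m jog '[[0,0,0.5,0,0,0,2],[0,0,0.4,0,0,0,2],[0,0,0,0,0,0,2]]'; python3 hold.py
```

```text
time_s: 15.8
eef_pos: [644.3, -116.2, 62.9]
orientation: [-2.315, -2.122, 0.001]
contact_force: [-0.6, -0.4, -2.6]
gripper_width: 0.286
grip_force: 59.6
time_s: 16.18
eef_pos: [644.6, -116.2, 54.2]
orientation: [-2.315, -2.122, 0.001]
contact_force: [0.2, 0.5, -2.6]
gripper_width: 0.28
grip_force: 59.6
eef [ 644.8 -116.3   54.5] flange top z 37.7
hole [675.2 -91.4] r 7.0 A 145
hole [621.8 -86.4] r 7.0 A 144
dist 53.6 yaw -5.33 centre [ 646.  -115.7]
world shift [ 0.5 -0. ] tool x,y cm 0.0 0.05
```

Studs are going through without force. The flange top is at 37.7 and should end at 35.

```bash
python3 -m jog '[[0,0,0.2,0,0,0,2],[0,0,0,0,0,0,2]]'; python3 -m jog '[[0,0,0.1,0,0,0,2],[0,0,0,0,0,0,2]]'
```

```text
time_s: 16.48
eef_pos: [645.0, -116.3, 52.8]
orientation: [-2.316, -2.123, 0.0]
contact_force: [-0.2, -0.2, -2.9]
gripper_width: 0.286
grip_force: 59.6
time_s: 16.73
eef_pos: [645.1, -116.4, 51.8]
orientation: [2.316, 2.123, 0.0]
contact_force: [0.2, -0.7, -2.5]
gripper_width: 0.283
grip_force: 59.6
```

```bash
python3 -m jog '[[0,0,0.1,0,0,0,2],[0,0,0,0,0,0,2]]'; python3 -m jog '[[0,0,0.08,0,0,0,2],[0,0,0,0,0,0,2]]'
```

```text
time_s: 16.98
eef_pos: [645.2, -116.3, 51.7]
orientation: [2.316, 2.123, 0.0]
contact_force: [-2.7, 0.9, 4.2]
gripper_width: 0.285
grip_force: 60.4
time_s: 17.23
eef_pos: [645.2, -116.3, 51.7]
orientation: [2.315, 2.123, 0.0]
contact_force: [-3.6, 1.6, 9.0]
gripper_width: 0.283
grip_force: 61.0
```

```bash
python3 -m jog '[[0,0,0,0,0,0,5],[0,0,0,0,0,0,5],[0,0,0,0,0,0,5],[0,0,-3,0,0,0,5],[0,0,-5,0,0,0,7],[0,0,-5,0,0,0,8],[-3,0,-2,0,0,0,8],[-3,0,0,0,0,0,8],[0,0,0,0,0,0,8],[0,0,0,0,0,0,8]]'
python3 - <<'E'
from h import *
K,T=T_wc("wrist"); p,P=cloud("wrist")
m=(P[...,2]<41)&(P[...,2]>30)&(np.hypot(P[...,0]-646.5,P[...,1]+115.7)<45)&(p.min(-1)>180)
q=P[m]; A=np.c_[q[:,:2]-q[:,:2].mean(0),np.ones(len(q))]; print("flange plane",np.linalg.lstsq(A,q[:,2],rcond=None)[0],len(q))
s=rectify(p,K,T,646.5,-115.7,60,35,5); save("place2.png",s)
E
```

```text
time_s: 18.48
eef_pos: [639.5, -175.7, 199.3]
orientation: [-2.315, -2.122, 0.0]
contact_force: [0.1, 0.1, -0.1]
gripper_width: 0.939
grip_force: 0.0
flange plane [1.33077897e-03 1.09909687e-04 3.52061186e+01] 4264
```

View pics/place2.png

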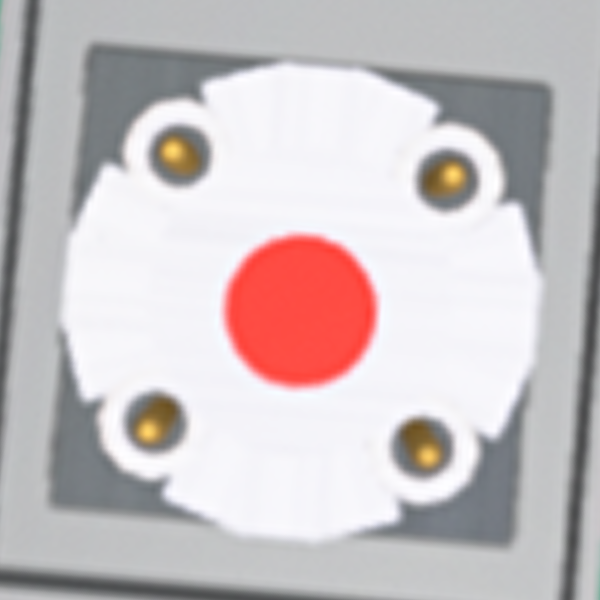

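The picture shows all four studs in their holes and the flange level at z = 35.2. Next is the gauge.

```bash
python3 -m jog '[[-3.8,-0.98,0,0,0,0,8],[-3.8,-0.98,0,0,0,0,8],[-3.8,-0.98,0,0,0,0,8],[-3.8,-0.98,0,0,0,0,8],[-3.8,-0.98,0,0,0,0,8],[0,0,0,0,0,0,8],[0,0,0,0,0,0,8]]'
cat > top.py <<'E'
# usage: top.py x y zlo zhi : centre of the points in a height band, and shift from eef in tool cm
from h import *
import sys
x,y,a,b=map(float,sys.argv[1:5])
p,P=cloud("wrist"); o=robot.get_obs(); M=R.from_rotvec(o["orientation"]).as_matrix()
m=(P[...,2]>a)&(P[...,2]<b)&(np.hypot(P[...,0]-x,P[...,1]-y)<45)
q=P[m][:,:2].astype('f4'); (c,r)=cv2.minEnclosingCircle(q)
print("n",len(q),"circle",np.round(c,1),round(r,1),"median",np.median(P[m],0).round(1),"eef",o["eef_pos"].round(1))
D=np.array(c)-o["eef_pos"][:2]; print("tool cm",(M[:2,0]@D/10).round(2),(M[:2,1]@D/10).round(2))
save("top_%d.png"%int(o["time_s"]*100),p)
E
python3 top.py 577 -358 74 84;python3 top.py 577 -358 84 95; ls pics
```

```text
time_s: 19.4
eef_pos: [574.6, -360.0, 199.5]
orientation: [-2.314, -2.123, -0.001]
contact_force: [-0.3, -0.3, 0.2]
gripper_width: 0.938
grip_force: 0.0
n 1245 circle [ 579.4 -361.6] 22.8 median [ 579.6 -358.3   79.2] eef [ 574.8 -359.7  199.7]
tool cm -0.15 0.47
n 250 circle [ 579.3 -361.7] 8.9 median [ 579.4 -361.1   88.3] eef [ 574.9 -359.6  199.8]
tool cm -0.17 0.46
fl.png
hold.png
place1.png
place2.png
rect1.png
scene0.png
sceneb.png
side0.png
top_1945.png
top_1950.png
wrist0.png
wrist1.png
wrist2.png
wrist4.png
x3.png
```

```bash
python3 -m jog '[[-0.1,0.42,0,0,0,0,8],[0,0,5,0,0,0,8],[0,0,5,0,0,0,8],[0,0,4,0,0,0,8],[0,0,2,0,0,0,8],[0,0,0,0,0,0,8],[0,0,0,0,0,0,4],[0,0,0,0,0,0,4],[0,0,0,0,0,0,4],[0,0,0,0,0,0,4],[0,0,0,0,0,0,4]]'
```

```text
time_s: 20.88
eef_pos: [580.0, -363.7, 42.6]
orientation: [2.313, 2.12, 0.001]
contact_force: [-0.9, 0.2, 6.3]
gripper_width: 0.527
grip_force: 60.8
```

```bash
python3 -m jog '[[0,0,-4,0,0,0,4],[0,0,-5,0,0,0,4],[0,0,-5,0,0,0,4],[4.95,0.46,0,0,0,0,4],[4.95,0.46,0,0,0,0,4],[4.95,0.46,0,0,0,0,4],[4.95,0.46,0,0,0,0,4],[4.95,0.46,0,0,0,0,4],[4.95,0.46,0,0,0,0,4],[4.95,0.46,0,0,0,0,4],[4.95,0.46,0,0,0,0,4],[4.95,0.46,0,0,0,0,4]]'
python3 -m jog '[[4.95,0.46,0,0,0,0,4],[0,0,0,0,0,0,4],[0,0,0,0,0,0,4]]'
cat > nest.py <<'E'
from h import *
import sys
col,x,y=sys.argv[1],float(sys.argv[2]),float(sys.argv[3]); top=float(sys.argv[4])
p,P=cloud("wrist"); o=robot.get_obs(); K,T=T_wc("wrist"); M=R.from_rotvec(o["orientation"]).as_matrix(); e=o["eef_pos"]
s=rectify(p,K,T,x,y,60,19); h=cv2.cvtColor(s,cv2.COLOR_RGB2HSV)
lo,hi=((18,35) if col=="yellow" else (103,130))
m=((h[...,0]>lo)&(h[...,0]<hi)&(h[...,1]>100)).astype('u1')
cs=max(cv2.findContours(m,cv2.RETR_EXTERNAL,cv2.CHAIN_APPROX_NONE)[0],key=cv2.contourArea); (u,v),wh,a=cv2.minAreaRect(cs); print("nest",round(x-60+u/4,1),round(y+60-v/4,1),np.array(wh)/4,a)
zt=e[2]+top; q=P[(P[...,2]>zt-5)&(P[...,2]<zt+6)&(np.hypot(P[...,0]-e[0],P[...,1]-e[1])<30)&(p.min(-1)>0)]
print("eef",e.round(1),"n",len(q)); 
save("nest_%s.png"%col,np.hstack([cv2.resize(s,(384,384)),p]))
E
python3 nest.py yellow 668 127 39
```

```text
time_s: 22.38
eef_pos: [658.5, 79.3, 180.1]
orientation: [2.316, 2.123, 0.0]
contact_force: [0.1, 0.1, -1.2]
gripper_width: 0.524
grip_force: 61.8
time_s: 22.75
eef_pos: [667.1, 126.5, 179.8]
orientation: [2.315, 2.123, -0.001]
contact_force: [1.1, -0.0, -2.3]
gripper_width: 0.525
grip_force: 61.8
nest 667.9 127.0 [70.50170898 71.90888977] 5.161098480224609
eef [667.1 125.8 179.9] n 6574
```

View pics/nest_yellow.png

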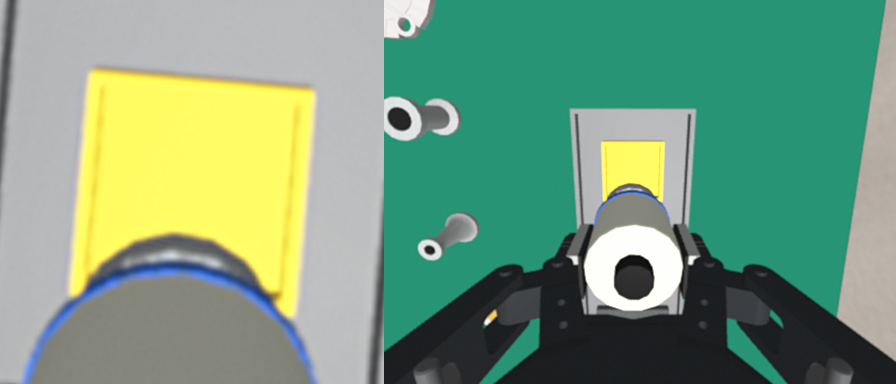

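The wrist view shows the gauge upright over the yellow pocket (pocket at (667.9,127.0)). Now I'll lower it.

```bash
python3 -m jog '[[0.12,0.05,4,0,0,0,4],[0,0,4,0,0,0,4],[0,0,3,0,0,0,4],[0,0,1.2,0,0,0,4],[0,0,0.4,0,0,0,4],[0,0,0,0,0,0,4],[0,0,0,0,0,0,4]]'; python3 -m jog '[[0,0,0.2,0,0,0,4],[0,0,0,0,0,0,4]]'; python3 -m jog '[[0,0,0.15,0,0,0,4],[0,0,0,0,0,0,4]]'
```

```text
time_s: 23.68
eef_pos: [669.4, 127.8, 55.7]
orientation: [2.315, 2.121, 0.004]
contact_force: [-0.7, 1.2, -2.3]
gripper_width: 0.523
grip_force: 61.8
time_s: 23.92
eef_pos: [668.2, 127.9, 52.3]
orientation: [2.316, 2.123, 0.0]
contact_force: [0.0, 0.3, -1.7]
gripper_width: 0.524
grip_force: 61.8
time_s: 24.18
eef_pos: [668.3, 127.9, 51.7]
orientation: [2.316, 2.123, 0.001]
contact_force: [-1.6, 0.3, 4.8]
gripper_width: 0.523
grip_force: 62.3
```

```bash
python3 -m jog '[[0,0,0,0,0,0,6],[0,0,0,0,0,0,7],[0,0,0,0,0,0,7],[0,0,-4,0,0,0,7],[0,0,-5,0,0,0,7],[0,0,-5,0,0,0,7],[1.16,-4.32,0,0,0,0,7],[1.16,-4.32,0,0,0,0,7],[1.16,-4.32,0,0,0,0,7],[1.16,-4.32,0,0,0,0,7],[1.16,-4.32,0,0,0,0,7],[0,0,0,0,0,0,7]]'
python3 -m jog '[[0,0,0,0,0,0,7]]'; python3 top.py 458 203 57 68
python3 - <<'E'
import cv2,glob
a=cv2.imread(sorted(glob.glob("pics/top_2[5-9]*"))[-1]); cv2.imwrite("pics/nip.png",cv2.resize(a,(700,525)))
E
```

```text
time_s: 25.68
eef_pos: [454.7, 204.8, 190.1]
orientation: [-2.312, -2.125, 0.003]
contact_force: [0.8, 0.4, 0.1]
gripper_width: 0.818
grip_force: 0.0
time_s: 25.8
eef_pos: [458.7, 204.4, 190.8]
orientation: [2.315, 2.122, 0.002]
contact_force: [0.9, -0.2, -0.1]
gripper_width: 0.817
grip_force: 0.0
n 1116 circle [455.5 207.5] 19.9 median [455.5 208.2  62.4] eef [459.1 204.3 190.8]
tool cm 0.29 -0.39
```

View pics/nip.png

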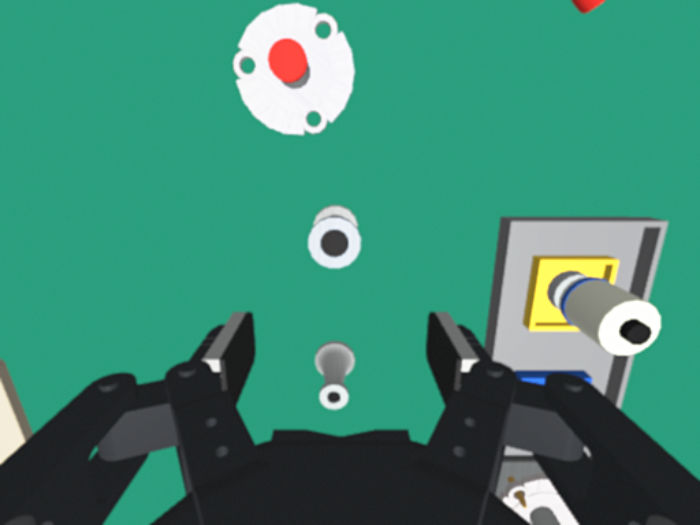

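The view shows the nipple with its wide top (measured radius 19.9 mm) at (333,243), the narrowing reducer at (334,380) and the three-hole flange at (295,65). The gauge stands in the yellow pocket. Next I'll grip the nipple's top flange.

```bash
python3 -m jog '[[0.37,-0.42,4,0,0,0,7],[0,0,4,0,0,0,7],[0,0,4,0,0,0,7],[0,0,2.4,0,0,0,7],[0,0,1,0,0,0,7],[0,0,0,0,0,0,7],[0,0,0,0,0,0,3],[0,0,0,0,0,0,3],[0,0,0,0,0,0,3],[0,0,0,0,0,0,3],[0,0,0,0,0,0,3]]'
```

```text
time_s: 27.22
eef_pos: [455.4, 208.8, 38.1]
orientation: [2.315, 2.122, 0.004]
contact_force: [-1.5, 0.3, 5.6]
gripper_width: 0.435
grip_force: 59.7
```

```bash
python3 -m jog '[[0,0,-3,0,0,0,3],[0,0,-5,0,0,0,3],[0,0,-5,0,0,0,3],[-2.64,3.12,0,0,0,0,3],[-2.64,3.12,0,0,0,0,3],[-2.64,3.12,0,0,0,0,3],[-2.64,3.12,0,0,0,0,3],[-2.64,3.12,0,0,0,0,3],[-2.64,3.12,0,0,0,0,3],[-2.64,3.12,0,0,0,0,3],[0,0,0,0,0,0,3],[0,0,0,0,0,0,3]]'
python3 nest.py blue 657 6 26; python3 -c "
import cv2;a=cv2.imread('pics/nest_blue.png');cv2.imwrite('pics/nb.png',cv2.resize(a,(798,342)))"
```

```text
time_s: 28.72
eef_pos: [654.6, 5.5, 165.9]
orientation: [-2.315, -2.121, 0.002]
contact_force: [-0.7, 0.9, -1.1]
gripper_width: 0.446
grip_force: 60.8
nest 657.0 6.8 [70.17910767 71.30652618] 5.019853115081787
eef [654.4   5.9 166. ] n 5089
```

View pics/nb.png

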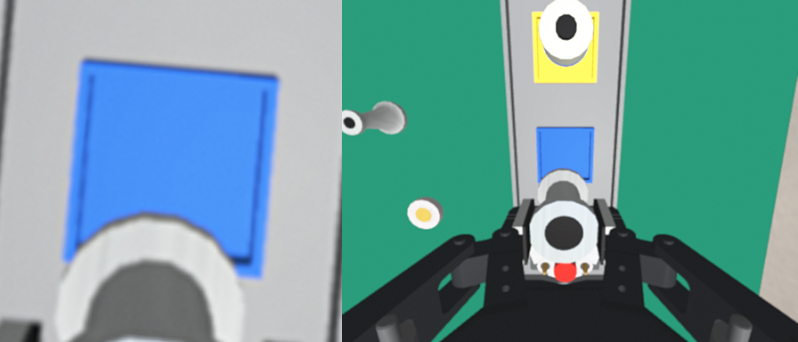

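The nipple hangs upright over the blue pocket, about 2 mm short in x. Lowering now.

```bash
python3 -m jog '[[0.1,0.18,4,0,0,0,3],[0,0,4,0,0,0,3],[0,0,2.5,0,0,0,3],[0,0,1,0,0,0,3],[0,0,0.2,0,0,0,3],[0,0,0,0,0,0,3],[0,0,0,0,0,0,3]]'; python3 -m jog '[[0,0,0.15,0,0,0,3],[0,0,0,0,0,0,3]]'; python3 -m jog '[[0,0,0.15,0,0,0,3],[0,0,0,0,0,0,3]]'
```

```text
time_s: 29.65
eef_pos: [658.7, 6.1, 51.1]
orientation: [2.314, 2.121, 0.003]
contact_force: [-0.9, -0.3, -1.1]
gripper_width: 0.44
grip_force: 60.8
time_s: 29.9
eef_pos: [657.6, 6.1, 48.2]
orientation: [2.316, 2.123, 0.0]
contact_force: [-0.5, -1.0, -1.7]
gripper_width: 0.441
grip_force: 60.8
time_s: 30.15
eef_pos: [657.7, 6.1, 47.2]
orientation: [2.316, 2.122, 0.0]
contact_force: [-1.0, 0.7, 3.3]
gripper_width: 0.441
grip_force: 61.1
```

Contact. Release, lift straight up and retreat for a final look.

```bash
python3 -m jog '[[0,0,0,0,0,0,6],[0,0,0,0,0,0,6.5],[0,0,0,0,0,0,6.5],[0,0,-4,0,0,0,6.5],[0,0,-5,0,0,0,6.5],[0,0,-5,0,0,0,6.5],[-3,-4,-4,0,0,0,6.5],[-3,-4,-2,0,0,0,6.5],[0,-4,0,0,0,0,6.5],[0,0,0,0,0,0,6.5],[0,0,0,0,0,0,6.5]]'
python3 - <<'E'
from h import *
p,P=cloud("wrist"); a=cv2.resize(p,(530,398)); q,_=cloud("side"); b=cv2.resize(q[130:250,240:340],(265,318),interpolation=cv2.INTER_CUBIC)
b=np.vstack([b,np.zeros((80,265,3),'u1')]); save("final.png",np.hstack([a,b]))
for n,x,y,lo,hi in[("gauge",668,127,75,96),("nipple",657,6,50,80)]:
    m=(P[...,2]>lo)&(P[...,2]<hi+10)&(np.hypot(P[...,0]-x,P[...,1]-y)<40); r=P[m]
    if len(r): print(n,np.percentile(r[:,2],98).round(1),r[r[:,2]>np.percentile(r[:,2],98)-4].mean(0).round(1))
E
```

```text
time_s: 31.52
eef_pos: [534.3, -42.6, 245.7]
orientation: [2.315, 2.122, 0.001]
contact_force: [0.6, 0.3, 0.2]
gripper_width: 0.759
grip_force: 0.0
gauge 89.8 [665.8 113.9  88.1]
nipple 73.1 [657.3   4.8  71.6]
```

View pics/final.png

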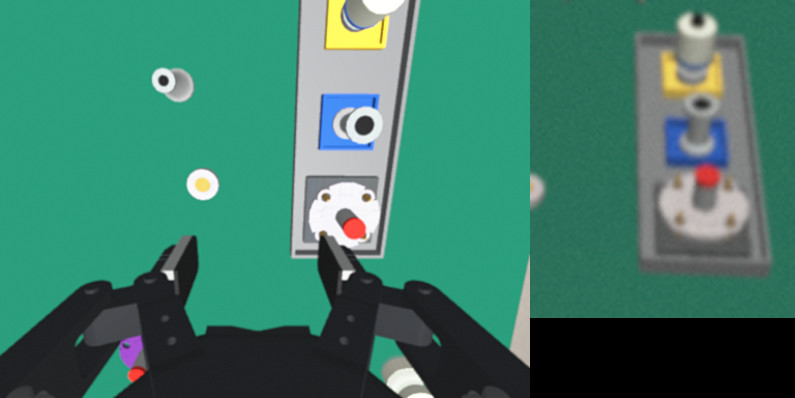

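The nipple stands upright in blue (top at about 71.6 mm), the gauge upright in yellow, and the flange is flat with its studs through. The look-alikes haven't been touched. Handing in.

```bash
python3 -c "
from workcell import robot
print(robot.sign_off())"
```

```text
the job is handed in; nothing more can be done
None
```

The spares kit is packed and handed in at about 32 s: O-ring disc centred on the stud plate, four-hole flange flat on it with all studs through, nipple upright in the blue pocket, gauge upright in the yellow pocket, look-alikes left untouched.

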